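# Hang the sauce cups in the graded warming rack

### The arm

A 6-joint arm with a two-finger parallel gripper is mounted at the origin on the work surface. World frame = base frame: x ahead of the robot, y to its left, z up, the work surface at z = 0. Lengths are in m, angles in rad, forces in N, time in s.
With the tool pointing down it reaches from about 0.35 to 0.775 m from the base axis. Payload 5.5 kg.
Tool frame: the origin (TCP) lies at the very end of the fingers, on their centre line; the grasp point (between the pads) lies 19 mm behind it; x points along the fingers, y is the direction in which the jaws open and shut, and the axes are right-handed (so a half turn about x gives the same grasp; the last joint's range is limited). The gripper opens to 85 mm and grips with 20 to 120 N. Pads are 22 mm wide; open, the fingers measure 114 mm over their backs; the gripper's body (76 mm by 85 mm) begins 54 mm behind the grasp point. The pads swing forward as they close: fully open they stand 13 mm farther back than shut.
Start: joints at [1.185, 0.313, 0.046, 1.304, 0, 1.431], TCP at [0.14, 0.558, 0.231] pointing down, gripper open.
Joint ranges: [-2.76, 2.76], [-0.86, 1.69], [-1.03, 1.26], [-2.2, 2.34], [-1.47, 1.5], [-3.14, 3.14]. Speed limits (rad/s): [2.57, 2.57, 3.14, 3.14, 3.14, 3.14].

### API

Orientations are given as a unit quaternion [w, x, y, z].
In Python, from workcell import env gives the robot as it stands.
- The arm moves only by the tool drive_tool, never from a script. Its argument "plan" is a list that holds one entry, the list of rows, each a list of 7 numbers: the shift along the tool's x, y, z in cm, then the turn, a rotation vector about the tool's x, y, z in degrees, then the opening, from 0 (shut) to 1 (fully open). In form: [[[tx, ty, tz, wx, wy, wz, fingers], ...]]. A call has exactly 5 rows; each row shifts and turns the commanded pose from where the row before left it, along the tool's axes as they then stand; what a row does not reach is not made up. A row lasts 1/12 s, in which the tool goes at most 41.7 mm and 7.16 degrees, less where a joint would pass 70% of its speed; a pose out of reach is approached as far as the arm can. A call with a gripper value outside its range is refused whole. The fingers move at their own pace and stop on an object; "squeeze" is the grip in N (left out, the last holds). Time passes only in rows, so rows that do not move let the fingers close, or fill a call up. It gives the time, the measured TCP pose, the force and the opening at its end, in the units of the state.
- env.get_state(): the state, without advancing time (a new reading comes with each control period).
- env.read_camera(name): name is "scene" or "top" or "wrist"; returns the picture (400x640x3 uint8, red, green, blue); there is no depth.
- env.camera_model(name): a dict with "camera_matrix" (3x3 intrinsics, pixels), "camera_from_world" (4x4, takes a point from world to camera coordinates); the wrist camera has in their place "T_tool_cam" (4x4, takes a point from camera to tool coordinates, whose origin is the TCP and whose axes are the tool frame's). Camera axes: x right, y down, z forward; pixel columns grow to the right and rows downward; lengths in m; the calibration is good to about 2 mm. The wrist camera is an equidistant fisheye: a pixel r from the principal point sees the ray r / f radians off the axis. A picture is of the moment at which its call begins: read the wrist's pose just before it. camera_model takes no time and is no camera call.
- env.hand_in(): hands the job in, once; it reports no verdict.
The state is a dict: "clock": time; "joint_pos": joint angles; "qvel": joint speeds; "tau": joint torques, N m; "tcp_pos": TCP position; "orientation": TCP orientation; "wrist_force": force on the tool from outside, world axes, zero at the start; "ft_torque": the same for the moment, N m; "finger_gap": finger opening in m.
Only numpy, scipy, OpenCV 4.12 (cv2) and the standard library are available. Lean on these libraries where they do the work, as an engineer would, in place of code of your own. Each camera call takes 0.05 s, during which the arm holds its last target.

### The job

Hang both lidded steel sauce cups in the warming rack, each in the hole that fits it: the body drops through and the rim rests flat on the plate all round. Leave them hanging upright in the rack and let go.

Things in the scene. Friction and masses are not known exactly. Their poses are not given: they have to be found in the camera images.
- small_cup_knob (a point): Smaller lidded steel sauce cup, one rigid piece, upright on the hob. Foot 34 mm wide, body widening to 48 mm under the flat rim (66 mm wide, underside 45 mm above the foot); lid top at 53 mm; black upright cylindrical knob, 24 mm wide, from 53 to 95 mm. Point: on the knob's axis, 78 mm above the foot, 33 mm above the rim's underside. z up its axis; round, yaw is free. 0.2 kg.
- large_cup_knob (a point): Larger lidded steel sauce cup, one rigid piece, upright on the hob. Foot 50 mm wide, body widening to 66 mm under the flat rim (84 mm wide, underside 45 mm above the foot); lid top at 53 mm; black upright cylindrical knob, 24 mm wide, from 53 to 95 mm. Point: on the knob's axis, 78 mm above the foot, 33 mm above the rim's underside. z up its axis; round, yaw is free. 0.3 kg.
- rack: Fixed aluminium rack, 120 (x) by 354 (y) by 75 mm high: 4 mm plate on end panels. Origin: hob level under the plate's centre; y along the row, z up. Round through-holes at x = 0: 36 mm wide at y -141, 54 at y -74, 72 at y +11, 90 at y +114 mm. A cup fits where the hole is wider than its body, narrower than its rim: 3 mm play all round, foot 30 mm above the hob. Through a wider hole it falls.
There are look-alikes about, which are no part of the job. What is shaped like the part that bears small_cup_knob but green or yellow is not meant.

How it is judged:
At the end, for the whole second after the job is handed in: The small cup hangs in the 54 mm hole and the large cup in the 72 mm hole: each knob point within 10 mm of the hole's centre along the rack's x and y, and 102 to 114 mm above the rack's foot (rim on the plate), upright within 7 degrees, both at rest (x of small_cup_knob in the frame of rack between -0.01 and 0.01 m and y of small_cup_knob in the frame of rack between -0.084 and -0.064 m and z of small_cup_knob in the frame of rack between 0.102 and 0.114 m and angle between each of small_cup_knob, large_cup_knob's own z axis and vertical below 0.12 rad and x of large_cup_knob in the frame of rack between -0.01 and 0.01 m and y of large_cup_knob in the frame of rack between 0.001 and 0.021 m and z of large_cup_knob in the frame of rack between 0.102 and 0.114 m and linear speed of each of small_cup, large_cup below 0.03 m/s); the robot touches nothing.
It also fails if it takes over 51 s, if anything falls off the work surface, if the arm or the gripper's body presses on something with over 40 N, if the wrist force passes 120 N, or if a joint passes its speed limit or range.

## Working session

There is one attempt and no reset: what is moved stays moved. The work goes in short steps, Python scripts to look and compute and a tool call to move; the robot and the scene stay as the last step left them, time stands still between calls to the robot, and variables do not carry over. Pictures are saved under pics/ and viewed, and the job is handed in when it is done.

Besides the shell and the picture viewer there is one more tool, called by a JSON object that holds its "name" and its "arguments", one argument or row to a line. drive_tool: Moves the arm, as the interface text tells. Its arguments: {"type":"object","properties":{"plan":{"type":"array","items":{"type":"array","items":{"type":"array","items":{"type":"number"}}}},"squeeze":{"type":"number"}},"required":["plan"]}

```bash
ls; mkdir -p pics; python3 - <<'E'
from workcell import env
import cv2,numpy as np
s=env.get_state();print(s)
for n in("scene","top","wrist"):
    im=env.read_camera(n);cv2.imwrite(f"pics/{n}0.png",im[:,:,::-1])
    m=env.camera_model(n);print(n,{k:np.round(v,4).tolist() if not isinstance(v,str) else v for k,v in m.items()})
E
```

```text
pics
{'clock': 0.0, 'joint_pos': array([1.18538754e+00, 3.14011236e-01, 4.49685550e-02, 1.30360502e+00,
       2.84758650e-05, 1.43120942e+00]), 'qvel': array([ 0.00124454,  0.00166562,  0.00152042,  0.000946  , -0.00114364,
        0.0003628 ]), 'tau': array([ 2.35735155e-03, -4.80625427e+01,  2.98531294e+01,  1.93099090e-02,
        1.12623632e-04,  1.29372417e-06]), 'tcp_pos': array([0.13972563, 0.55723179, 0.23039845]), 'orientation': array([ 0.70159246,  0.08606294,  0.70195161, -0.08732199]), 'wrist_force': array([0.68718409, 0.38592231, 0.4155438 ]), 'ft_torque': array([-0.027971  ,  0.02472506, -0.01726087]), 'finger_gap': 0.08588065766694987}
scene {'camera_matrix': [[419.3367, 0.0, 326.9121], [0.0, 419.3367, 196.9089], [0.0, 0.0, 1.0]], 'camera_from_world': [[0.3327, 0.943, -0.0131, -0.1841], [0.7107, -0.2598, -0.6538, -0.3089], [-0.6199, 0.2082, -0.7566, 1.0983], [0.0, 0.0, 0.0, 1.0]]}
top {'camera_matrix': [[367.2635, 0.0, 319.8695], [0.0, 367.2635, 197.5649], [0.0, 0.0, 1.0]], 'camera_from_world': [[0.0078, -0.9997, 0.0218, 0.0046], [-0.9852, -0.0115, -0.1713, 0.5166], [0.1715, -0.0201, -0.985, 0.6411], [0.0, 0.0, 0.0, 1.0]]}
wrist {'camera_matrix': [[309.7069, 0.0, 322.2007], [0.0, 309.7069, 201.2934], [0.0, 0.0, 1.0]], 'T_tool_cam': [[0.0002, -0.2909, 0.9567, -0.1422], [1.0, 0.0001, -0.0002, 0.0002], [-0.0, 0.9567, 0.2909, -0.0755], [0.0, 0.0, 0.0, 1.0]]}
```

View pics/scene0.png

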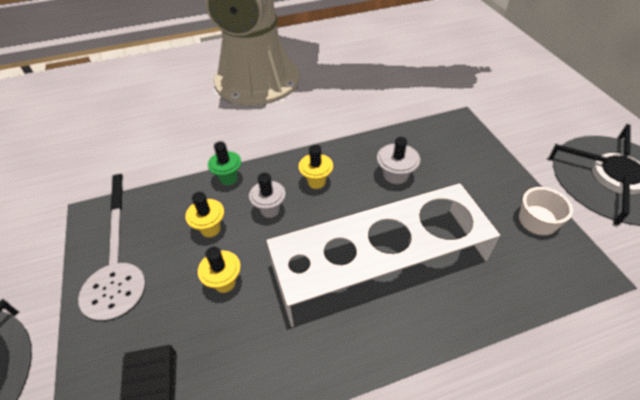

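View pics/top0.png

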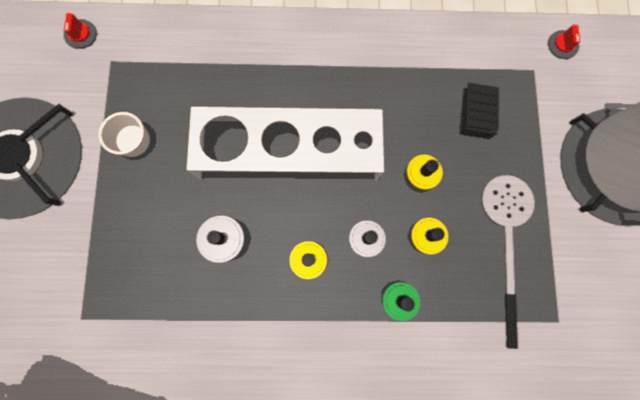

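View pics/wrist0.png

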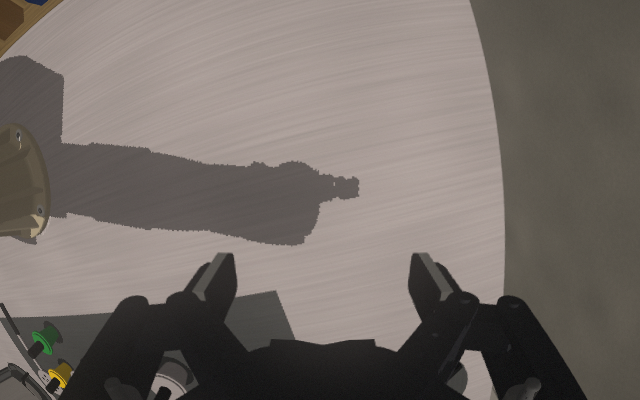

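The views show the small steel cup at top (367,238), the large one at (220,239), and the rack's holes from 90 to 36 mm at top x = 223, 280, 327 and 363. The green and yellow cups are decoys.

```bash
cat > h.py <<'E'
from workcell import env
import cv2,numpy as np
def ray(n,uv):
    m=env.camera_model(n);K=np.array(m["camera_matrix"]);T=np.array(m["camera_from_world"])
    d=np.linalg.inv(K)@[uv[0],uv[1],1];R=T[:3,:3]
    return -R.T@T[:3,3],R.T@d
def onz(n,uv,z):
    o,d=ray(n,uv);return o+d*(z-o[2])/d[2]
def proj(n,p):
    m=env.camera_model(n);K=np.array(m["camera_matrix"]);T=np.array(m["camera_from_world"])
    c=K@(T[:3,:3]@p+T[:3,3]);return c[:2]/c[2]
def circ(P):
    A=np.c_[2*P[:,:2],np.ones(len(P))];b=(P[:,:2]**2).sum(1)
    s=np.linalg.lstsq(A,b,rcond=None)[0];return s[:2],np.sqrt(s[2]+s[0]**2+s[1]**2)
E
python3 - <<'E'
from h import *
for n in("top","scene"):
    im=cv2.imread(f"pics/{n}0.png");hsv=cv2.cvtColor(im,cv2.COLOR_BGR2HSV)
    big=cv2.resize(im,None,fx=4,fy=4,interpolation=cv2.INTER_CUBIC)
    h=cv2.cvtColor(big,cv2.COLOR_BGR2HSV)
    m=((h[...,2]>(120)) &(h[...,1]<70)).astype(np.uint8)
    cs,hi=cv2.findContours(m,cv2.RETR_CCOMP,cv2.CHAIN_APPROX_NONE)
    for i,c in enumerate(cs):
        a=cv2.contourArea(c)/16
        if 150<a<20000:
            x=c[:,0,:].astype(float)/4-.375
            out=hi[0][i][3]<0
            z=.048 if out else .075
            P=np.array([onz(n,p,z) for p in x]);cc,r=circ(P)
            res=np.std(np.linalg.norm(P[:,:2]-cc,axis=1)-r)
            print(n,"out" if out else "hole",int(a),x.mean(0).round(1),"z",z,cc.round(4),"d",round(2*r*1e3,1),"sd",round(res*1e3,1))
    cr=big[600:1300] if n=="scene" else big
E
```

```text
top out 1144 [366.8 238.5] z 0.048 [ 0.4416 -0.0769] d 69.7 sd 0.2
top hole 167 [369.5 237.3] z 0.075 [ 0.4416 -0.0773] d 25.7 sd 0.9
top out 1848 [219.1 238.7] z 0.048 [0.4387 0.1913] d 87.5 sd 0.3
top hole 215 [216.6 237.4] z 0.075 [0.4388 0.1894] d 29.2 sd 2.2
top out 2737 [508.9 230.1] z 0.048 [ 0.4621 -0.3414] d 146.0 sd 32.3
top out 369 [ 32.6 154.6] z 0.048 [0.5906 0.5516] d 49.8 sd 9.1Traceback (most recent call last):
  File "<stdin>", line 14, in <module>
  File "h.py", line 8, in onz
    o,d=ray(n,uv);return o+d*(z-o[2])/d[2]
        ~~~^^^^^^
  File "h.py", line 4, in ray
    m=env.camera_model(n);K=np.array(m["camera_matrix"]);T=np.array(m["camera_from_world"])
ValueError: time passes only in moves, steps and waits
```

```bash
python3 - <<'E'
s=open('h.py').read().replace('env.camera_model(n)','cm(n)').replace("def ray","import functools\n@functools.lru_cache(None)\ndef cm(n): return env.camera_model(n)\ndef ray",1)
open('h.py','w').write(s)
E
python3 - <<'E'
from h import *
for n in("top","scene"):
    im=cv2.imread(f"pics/{n}0.png")
    big=cv2.resize(im,None,fx=4,fy=4,interpolation=cv2.INTER_CUBIC)
    h=cv2.cvtColor(big,cv2.COLOR_BGR2HSV)
    for th in (110,150):
      m=((h[...,2]>th) &(h[...,1]<70)).astype(np.uint8)
      cs,hi=cv2.findContours(m,cv2.RETR_CCOMP,cv2.CHAIN_APPROX_NONE)
      for i,c in enumerate(cs):
        a=cv2.contourArea(c)/16
        if 100<a<16000:
            x=c[:,0,:].astype(float)/4-.375
            if not(180<x[:,0].mean()<480 and 90<x[:,1].mean()<290):continue
            out=hi[0][i][3]<0
            z=.048 if out else .075
            P=np.array([onz(n,p,z) for p in x]);cc,r=circ(P)
            res=np.std(np.linalg.norm(P[:,:2]-cc,axis=1)-r)
            print(n,th,"out" if out else "hole",int(a),x.mean(0).round(1),"z",z,cc.round(4),"d",round(2*r*1e3,1),"sd",round(res*1e3,1))
            if a>4000:
                print(" rect",cv2.approxPolyDP(c,20,True)[:,0].tolist())
    cr=(big[350:950,700:1600] if n=="top" else big[600:1300,900:2050])
    cv2.imwrite(f"pics/{n}_crop.png",cv2.resize(cr,(790,int(790*cr.shape[0]/cr.shape[1]))))
E
```

```text
top 110 out 12868 [285.9 141. ] z 0.048 [0.6241 0.0747] d 291.3 sd 47.3
 rect [[759, 430], [742, 677], [801, 720], [815, 684], [1493, 690], [1502, 724], [1540, 687], [1528, 434]]
top 110 hole 224 [362.7 139.6] z 0.075 [ 0.6204 -0.0677] d 31.8 sd 0.3
top 110 hole 545 [326.3 139.2] z 0.075 [ 0.6204 -0.0009] d 49.4 sd 0.3
top 110 hole 1016 [280.  138.8] z 0.075 [0.62   0.0843] d 67.1 sd 0.4
top 110 hole 1603 [223.8 138.4] z 0.075 [0.6193 0.1863] d 83.9 sd 1.1
top 110 hole 1260 [310.9 258.2] z 0.075 [0.403 0.029] d 68.8 sd 1.2
top 110 hole 208 [216.6 237.4] z 0.075 [0.4388 0.1895] d 28.7 sd 2.1
top 110 hole 162 [369.5 237.3] z 0.075 [ 0.4417 -0.0772] d 25.4 sd 1.0
top 110 hole 338 [239.6 236.7] z 0.075 [0.438  0.1723] d 78.6 sd 5.0
top 150 out 1071 [367.  238.4] z 0.048 [ 0.4415 -0.0769] d 67.4 sd 0.2
top 150 hole 183 [369.4 237.2] z 0.075 [ 0.4417 -0.0773] d 27.0 sd 1.0
top 150 out 1771 [219.3 238.7] z 0.048 [0.4387 0.191 ] d 85.6 sd 0.2
top 150 hole 236 [216.7 237.4] z 0.075 [0.4389 0.1892] d 30.6 sd 2.3
top 150 out 12460 [285.4 139.6] z 0.048 [0.6291 0.0753] d 285.5 sd 47.1
 rect [[76
[... 873 characters left out ...]
10 out 968 [398.3 162.5] z 0.048 [0.4467 0.1868] d 85.3 sd 12.3
scene 150 out 14253 [376.4 242.5] z 0.048 [0.6038 0.0798] d 285.8 sd 47.1
 rect [[2001, 939], [1833, 733], [1065, 965], [1155, 1225]]
scene 150 hole 314 [298.9 263.6] z 0.075 [ 0.622  -0.0687] d 33.0 sd 0.2
scene 150 hole 695 [339.8 251.1] z 0.075 [ 0.6217 -0.0018] d 50.7 sd 0.3
scene 150 hole 1165 [389.3 236.1] z 0.075 [0.6214 0.0832] d 68.3 sd 0.3
scene 150 hole 1668 [445.7 218.9] z 0.075 [0.6209 0.1857] d 85.7 sd 0.3
scene 150 out 566 [266.6 194.9] z 0.048 [ 0.4439 -0.0775] d 58.4 sd 9.0
scene 150 out 816 [398.  158.3] z 0.048 [0.4409 0.1893] d 75.4 sd 11.9
scene 150 out 188 [277.7  91.5] z 0.048 [0.1435 0.0237] d 50.5 sd 8.6
```

View pics/top_crop.png

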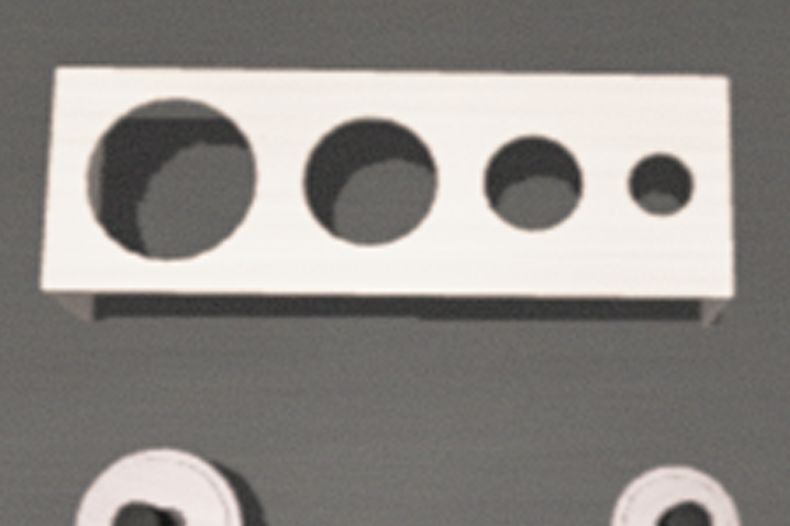

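View pics/scene_crop.png

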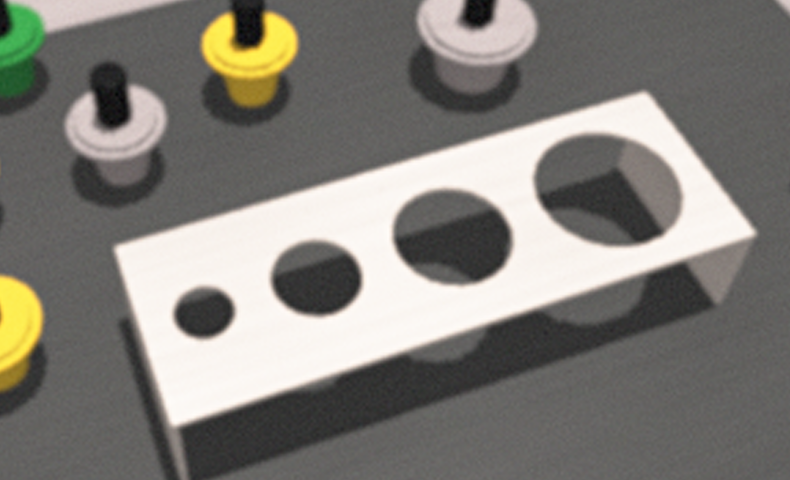

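```bash
cat >> h.py <<'E'
from scipy.spatial.transform import Rotation as Ro
def Rt(s): q=s["orientation"];return Ro.from_quat([q[1],q[2],q[3],q[0]]).as_matrix()
def go(target,s=None):
    s=s or env.get_state();R=Rt(s);print("tcp",s["tcp_pos"].round(4),"tool x",R[:,0].round(3),"y",R[:,1].round(3),"z",R[:,2].round(3),"t",round(float(s["clock"]),2))
    print("shift cm",(100*R.T@(np.array(target)-s["tcp_pos"])).round(2),"J",s["joint_pos"].round(3))
E
python3 -c "
from h import *
go([.4395,.1906,.16])
R=Rt(env.get_state());T=np.array([[0,0,0]]);D=np.array([[0,1,0],[0,0,0],[0,0,0]])
D=np.c_[[0,0,-1],[0,1,0],[1,0,0]]
print(Ro.from_matrix(R.T@D).as_rotvec(degrees=True))
"
```

```text
tcp [0.1398 0.5574 0.2306] tool x [-0.001 -0.001 -1.   ] y [ 0.243  0.97  -0.001] z [ 0.97  -0.243 -0.   ] t 0.15
shift cm [  7.09 -28.27  38.  ] J [ 1.185  0.314  0.045  1.304 -0.     1.431]
[-14.08640369  -0.02038535   0.07686909]
```

{"name": "drive_tool", "arguments": {
  "plan": [
    [[0,0,0,-7.05,0,0,1],[0,0,0,-7.05,0,0,1],[0,-2.9,2.4,0,0,0,1],[0,-2.9,2.4,0,0,0,1],[0,-2.9,2.4,0,0,0,1]]
  ],
  "squeeze": 40
}}

```text
clock: 0.57
tcp_pos: [0.212, 0.4698, 0.2307]
orientation: [0.707, -0.001, 0.707, 0.001]
wrist_force: [0.7, -0.7, 0.3]
finger_gap: 0.0855
```

{"name": "drive_tool", "arguments": {
  "plan": [
    [[0,-2.9,2.4,0,0,0,1],[0,-2.9,2.4,0,0,0,1],[0,-2.9,2.4,0,0,0,1],[0,-2.9,2.4,0,0,0,1],[0,-2.9,2.4,0,0,0,1]]
  ]
}}

```text
clock: 0.98
tcp_pos: [0.3326, 0.3242, 0.2312]
orientation: [0.707, -0.0, 0.707, 0.0]
wrist_force: [1.5, -0.1, 0.2]
finger_gap: 0.0851
```

```bash
python3 -c "
from h import *
go([.4395,.1906,.16])"
```

```text
tcp [0.3326 0.3242 0.2312] tool x [ 0.  0. -1.] y [-0.001  1.     0.   ] z [1.    0.001 0.   ] t 0.98
shift cm [  7.12 -13.36  10.68] J [ 0.599  0.1   -0.223  1.248  0.     0.599]
```

{"name": "drive_tool", "arguments": {
  "plan": [
    [[1,-2.9,2.3,0,0,0,1],[1,-2.9,2.3,0,0,0,1],[1,-2.9,2.3,0,0,0,1],[1,-2.9,2.3,0,0,0,1],[1,-1.75,1.5,0,0,0,1]]
  ]
}}

```text
clock: 1.4
tcp_pos: [0.4407, 0.1897, 0.1808]
orientation: [0.707, 0.001, 0.707, -0.001]
wrist_force: [0.2, 0.7, -0.1]
finger_gap: 0.0852
```

{"name": "drive_tool", "arguments": {
  "plan": [
    [[2,0,0,0,0,0,1],[0,0,0,0,0,0,1],[0,0,0,0,0,0,1],[0,0,0,0,0,0,1],[0,0,0,0,0,0,1]]
  ]
}}

```text
clock: 1.82
tcp_pos: [0.4391, 0.1931, 0.1624]
orientation: [0.708, -0.0, 0.707, 0.001]
wrist_force: [0.1, 0.1, -0.0]
finger_gap: 0.0857
```

```bash
cat >> h.py <<'E'
def wproj(p,s):
    # world point -> wrist fisheye pixel
    m=cm("wrist");K=np.array(m["camera_matrix"]);T=np.array(m["T_tool_cam"])
    q=Rt(s).T@(np.array(p)-s["tcp_pos"]);c=T[:3,:3].T@(q-T[:3,3])
    th=np.arctan2(np.hypot(c[0],c[1]),c[2]);u=c[:2]/max(np.hypot(c[0],c[1]),1e-9)
    return K[:2,2]+K[0,0]*th*u
def wz(uv,z,s):
    m=cm("wrist");K=np.array(m["camera_matrix"]);T=np.array(m["T_tool_cam"])
    d=np.array(uv)-K[:2,2];r=np.hypot(*d);th=r/K[0,0];c=np.r_[np.sin(th)*d/r,np.cos(th)]
    R=Rt(s);o=R@T[:3,3]+s["tcp_pos"];w=R@T[:3,:3]@c
    return o+w*(z-o[2])/w[2]
E
python3 -c "
from h import *
s=env.get_state();im=env.read_camera('wrist')[:,:,::-1].copy();cv2.imwrite('pics/w1raw.png',im)
go([.4395,.1906,.06],s)
t=np.linspace(0,6.28,200)
for c,r,z in[((.4395,.1906),.042,.048),((.4395,.1906),.012,.095),((.6207,.0837),.036,.075),((.621,-.0013),.027,.075)]:
  P=[wproj([c[0]+r*np.cos(a),c[1]+r*np.sin(a),z],s) for a in t]
  cv2.polylines(im,[np.int32(P)],True,(0,0,255),1)
cv2.imwrite('pics/w1.png',im)"
```

```text
tcp [0.4391 0.1931 0.1624] tool x [ 0.001  0.001 -1.   ] y [-0.002  1.     0.   ] z [1.    0.002 0.001] t 1.82
shift cm [10.24 -0.26  0.02] J [ 0.247  0.163 -0.322  1.084  0.     0.245]
```

View pics/w1.png

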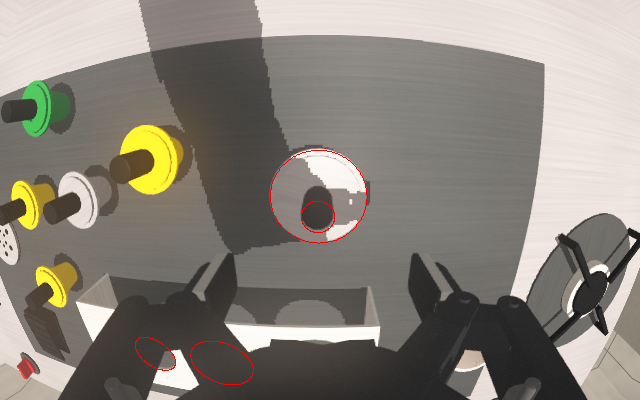

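{"name": "drive_tool", "arguments": {
  "plan": [
    [[2,-0.1,0,0,0,0,1],[2,-0.1,0,0,0,0,1],[2,0,0,0,0,0,1],[2,0,0,0,0,0,1],[0,0,0,0,0,0,1]]
  ]
}}

```text
clock: 2.28
tcp_pos: [0.4366, 0.1904, 0.0789]
orientation: [0.706, -0.001, 0.709, 0.0]
wrist_force: [-0.1, 0.2, -0.5]
finger_gap: 0.0855
```

```bash
python3 -c "
from h import *
s=env.get_state()
go([.4395,.1906,.06],s)
im=env.read_camera('wrist')[:,:,::-1].copy()
s=env.get_state();go([.4395,.1906,.06],s)
t=np.linspace(0,6.28,200)
for c,r,z in[((.4395,.1906),.042,.048),((.4395,.1906),.012,.095)]:
  P=[wproj([c[0]+r*np.cos(a),c[1]+r*np.sin(a),z],s) for a in t]
  cv2.polylines(im,[np.int32(P)],True,(0,0,255),1)
cv2.imwrite('pics/w2.png',im)"
```

```text
tcp [0.4366 0.1904 0.0789] tool x [-0.004 -0.001 -1.   ] y [-0.002  1.    -0.001] z [ 1.     0.002 -0.004] t 2.28
shift cm [1.88 0.02 0.3 ] J [ 0.243  0.234 -0.456  0.885  0.     0.241]
tcp [0.4375 0.1906 0.0805] tool x [-0.003 -0.001 -1.   ] y [-0.002  1.    -0.001] z [ 1.     0.002 -0.003] t 2.33
shift cm [2.05 0.   0.21] J [ 0.242  0.233 -0.453  0.887  0.     0.241]
```

View pics/w2.png

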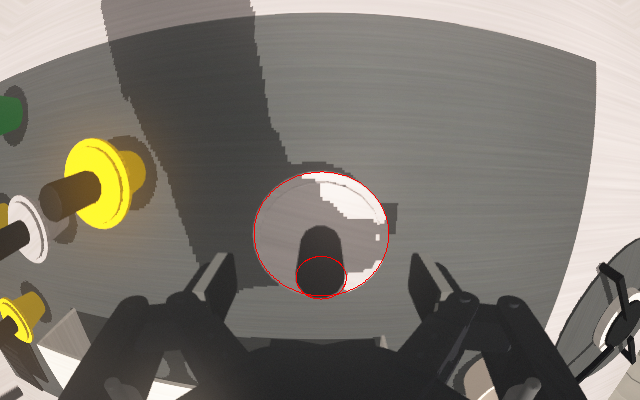

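{"name": "drive_tool", "arguments": {
  "plan": [
    [[1,0,0.1,0,0,0,1],[0.9,0,0.1,0,0,0,1],[0,0,0,0,0,0,1],[0,0,0,0,0,0,0],[0,0,0,0,0,0,0]]
  ],
  "squeeze": 50
}}

```text
clock: 2.75
tcp_pos: [0.4414, 0.1904, 0.0627]
orientation: [0.707, -0.0, 0.707, 0.0]
wrist_force: [0.6, 0.2, -0.4]
finger_gap: 0.0641
```

{"name": "drive_tool", "arguments": {
  "plan": [
    [[0,0,0,0,0,0,0],[0,0,0,0,0,0,0],[0,0,0,0,0,0,0],[0,0,0,0,0,0,0],[0,0,0,0,0,0,0]]
  ]
}}

```text
clock: 3.17
tcp_pos: [0.4413, 0.1902, 0.0627]
orientation: [0.707, -0.0, 0.707, -0.0]
wrist_force: [-0.2, -0.8, 3.3]
finger_gap: 0.0225
```

{"name": "drive_tool", "arguments": {
  "plan": [
    [[0,0,0,0,0,0,0],[0,0,0,0,0,0,0],[0,0,0,0,0,0,0],[0,0,0,0,0,0,0],[0,0,0,0,0,0,0]]
  ]
}}

```text
clock: 3.58
tcp_pos: [0.4414, 0.1902, 0.0626]
orientation: [0.707, -0.0, 0.707, -0.0]
wrist_force: [-0.3, -2.5, 5.4]
finger_gap: 0.0225
```

{"name": "drive_tool", "arguments": {
  "plan": [
    [[-1,0,0,0,0,0,0],[-2.5,0,0,0,0,0,0],[-2.5,0,0,0,0,0,0],[-2.5,0,0,0,0,0,0],[-2.5,0,0,0,0,0,0]]
  ]
}}

```text
clock: 4.0
tcp_pos: [0.4399, 0.1904, 0.173]
orientation: [0.706, -0.0, 0.708, 0.0]
wrist_force: [0.7, 1.0, -3.8]
finger_gap: 0.023
```

```bash
python3 -c "
from h import *
go([.6207,.0837,.172])"
```

```text
tcp [0.4399 0.1904 0.173 ] tool x [-0.002  0.    -1.   ] y [-0.  1.  0.] z [ 1.     0.    -0.002] t 4.0
shift cm [  0.05 -10.68  18.07] J [ 2.400e-01  1.580e-01 -3.000e-01  1.114e+00  1.000e-03  2.400e-01]
```

{"name": "drive_tool", "arguments": {
  "plan": [
    [[0,-1,1.5,0,0,0,0],[0,-1.5,2.5,0,0,0,0],[0,-1.7,3,0,0,0,0],[0,-1.7,3,0,0,0,0],[0,-1.7,3,0,0,0,0]]
  ]
}}

```text
clock: 4.42
tcp_pos: [0.5714, 0.114, 0.172]
orientation: [0.707, -0.0, 0.708, 0.001]
wrist_force: [0.2, 0.8, -3.7]
finger_gap: 0.0229
```

{"name": "drive_tool", "arguments": {
  "plan": [
    [[0,-1.5,2.5,0,0,0,0],[0,-1,1.5,0,0,0,0],[0,-0.6,1,0,0,0,0],[0,0,0,0,0,0,0],[0,0,0,0,0,0,0]]
  ]
}}

```text
clock: 4.83
tcp_pos: [0.6205, 0.0833, 0.1712]
orientation: [0.706, 0.0, 0.708, 0.0]
wrist_force: [-0.4, -0.1, -3.6]
finger_gap: 0.0229
```

```bash
cat > look.py <<'E'
from h import *
import sys
tag,R,hx,hy,hr=sys.argv[1],*map(float,sys.argv[2:])
s=env.get_state();go([hx,hy,.092],s)
t=np.linspace(0,6.28,200);p=s["tcp_pos"]
for n in("scene","top"):
  im=env.read_camera(n)[:,:,::-1].copy();cv2.imwrite(f'pics/{tag}_{n}_raw.png',im)
  big=cv2.resize(im,None,fx=4,fy=4,interpolation=cv2.INTER_CUBIC)
  for c,r,z,col in[((p[0],p[1]),R,p[2]-.0626+.048,(0,0,255)),((hx,hy),hr,.075,(255,0,0))]:
    P=[4*proj(n,np.array([c[0]+r*np.cos(a),c[1]+r*np.sin(a),z]))+1.5 for a in t]
    cv2.polylines(big,[np.int32(P)],True,col,2)
  u=4*proj(n,np.array([hx,hy,.1]));x0,y0=int(np.clip(u[0]-400,0,1760)),int(np.clip(u[1]-300,0,1000))
  cv2.imwrite(f'pics/{tag}_{n}.png',big[y0:y0+600,x0:x0+800]);print(n,"crop origin",x0,y0)
E
python3 look.py a .042 .6207 .0837 .036
```

```text
tcp [0.6205 0.0833 0.1712] tool x [-0.003  0.001 -1.   ] y [0.    1.    0.001] z [ 1.    -0.    -0.003] t 4.83
shift cm [7.92 0.04 0.05] J [5.000e-03 4.360e-01 7.800e-02 1.216e+00 1.000e-03 5.000e-03]
scene crop origin 1163 602
top crop origin 716 233
```

View pics/a_scene.png

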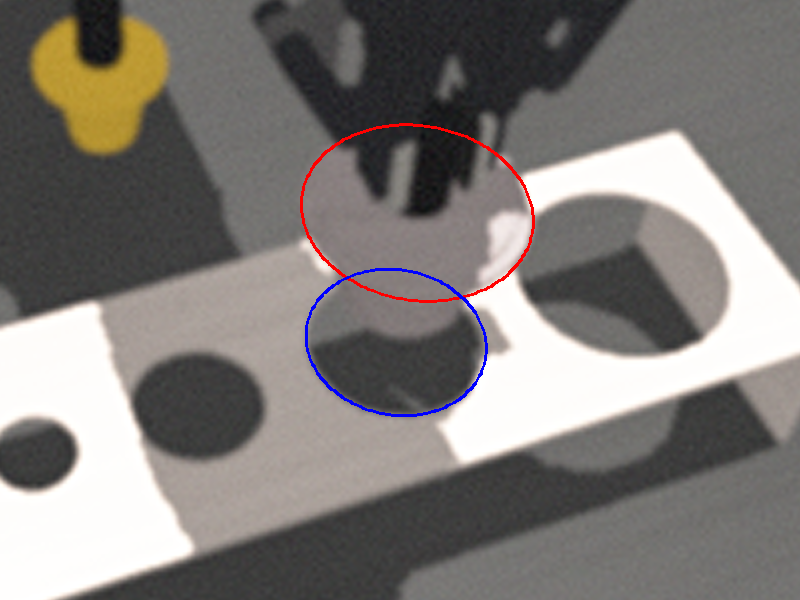

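View pics/a_top.png

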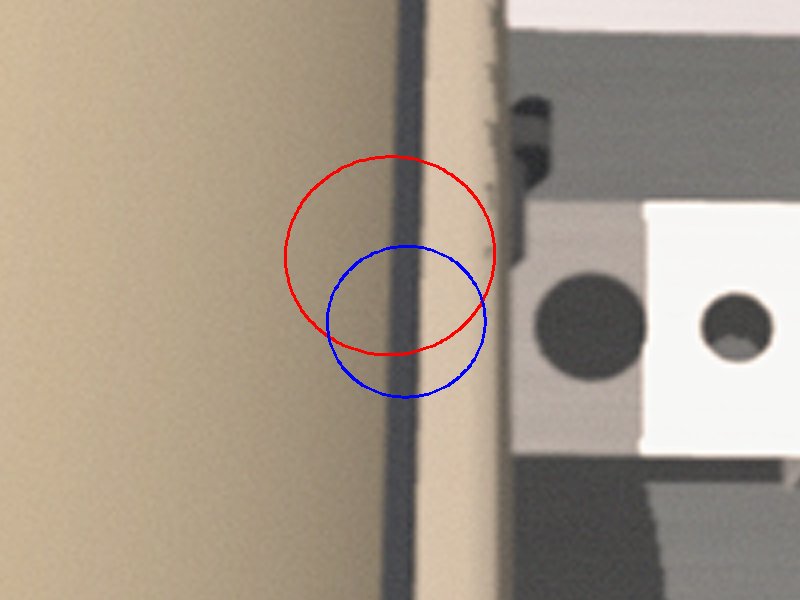

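{"name": "drive_tool", "arguments": {
  "plan": [
    [[1.5,0,0,0,0,0,0],[1.5,0,0,0,0,0,0],[1,0,0,0,0,0,0],[1,0,0,0,0,0,0],[0,0,0,0,0,0,0]]
  ]
}}

```text
clock: 5.35
tcp_pos: [0.619, 0.0839, 0.12]
orientation: [0.706, -0.0, 0.709, 0.0]
wrist_force: [-0.7, 0.1, -4.6]
finger_gap: 0.0226
```

```bash
python3 look.py b .042 .6207 .0837 .036
```

```text
tcp [0.619  0.0839 0.12  ] tool x [-0.004  0.    -1.   ] y [-0.001  1.     0.   ] z [ 1.     0.001 -0.004] t 5.35
shift cm [ 2.8  -0.02  0.18] J [ 0.006  0.462 -0.009  1.103  0.     0.005]
scene crop origin 1163 602
top crop origin 716 233
```

View pics/b_scene.png

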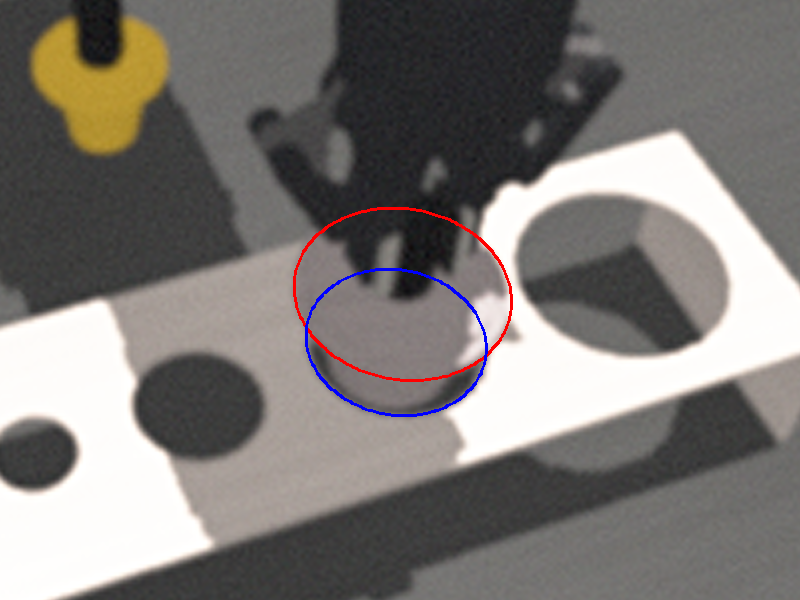

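{"name": "drive_tool", "arguments": {
  "plan": [
    [[0.5,0,0.05,0,0,0,0],[0.5,0,0.05,0,0,0,0],[0.5,0,0,0,0,0,0],[0.4,0,0,0,0,0,0],[0,0,0,0,0,0,0]]
  ]
}}

```text
clock: 5.87
tcp_pos: [0.6213, 0.0833, 0.102]
orientation: [0.706, -0.0, 0.708, 0.0]
wrist_force: [-0.0, 0.4, -3.7]
finger_gap: 0.0225
```

{"name": "drive_tool", "arguments": {
  "plan": [
    [[0.3,0,0,0,0,0,0],[0.2,0,0,0,0,0,0],[0,0,0,0,0,0,0],[0,0,0,0,0,0,0],[0,0,0,0,0,0,0]]
  ]
}}

```text
clock: 6.28
tcp_pos: [0.6222, 0.0834, 0.0985]
orientation: [0.707, -0.0, 0.707, 0.0]
wrist_force: [-0.7, -0.3, -3.9]
finger_gap: 0.0227
```

{"name": "drive_tool", "arguments": {
  "plan": [
    [[0.2,0,-0.05,0,0,0,0],[0.2,0,0,0,0,0,0],[0.1,0,0,0,0,0,0],[0,0,0,0,0,0,0],[0,0,0,0,0,0,0]]
  ]
}}

```text
clock: 6.7
tcp_pos: [0.6215, 0.0834, 0.0932]
orientation: [0.707, -0.0, 0.707, 0.0]
wrist_force: [-0.5, -0.1, -2.6]
finger_gap: 0.0231
```

```bash
python3 look.py c .042 .6207 .0837 .036
```

```text
tcp [0.6215 0.0834 0.0932] tool x [-0.  0. -1.] y [-0.  1.  0.] z [ 1.  0. -0.] t 6.7
shift cm [ 0.12  0.03 -0.08] J [ 0.005  0.482 -0.047  1.042  0.     0.005]
scene crop origin 1163 602
top crop origin 716 233
```

View pics/c_scene.png

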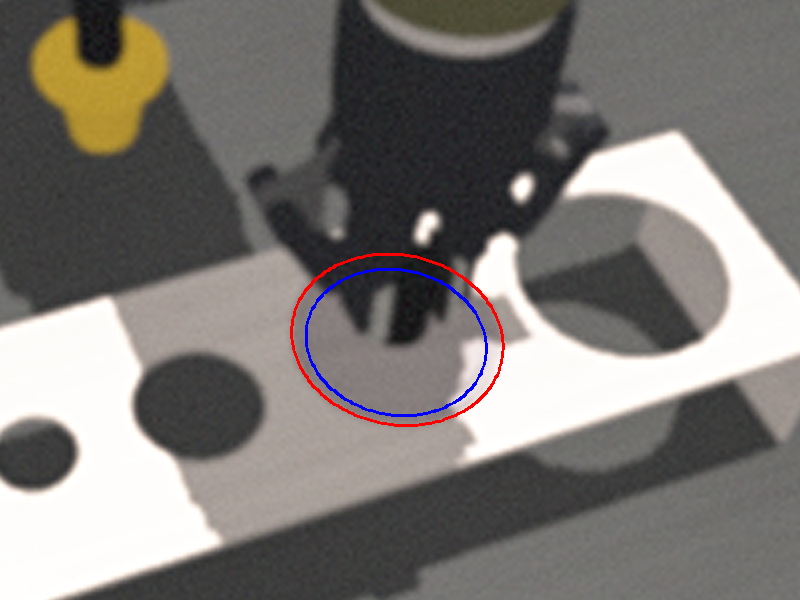

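{"name": "drive_tool", "arguments": {
  "plan": [
    [[0.1,0,0,0,0,0,0],[0.1,0,0,0,0,0,0],[0,0,0,0,0,0,0],[0,0,0,0,0,0,0],[0,0,0,0,0,0,0]]
  ]
}}

```text
clock: 7.22
tcp_pos: [0.6218, 0.0833, 0.0927]
orientation: [0.708, -0.0, 0.707, 0.0]
wrist_force: [-3.2, -1.1, 6.5]
finger_gap: 0.0226
```

{"name": "drive_tool", "arguments": {
  "plan": [
    [[0,0,0,0,0,0,0.5],[0,0,0,0,0,0,1],[0,0,0,0,0,0,1],[0,0,0,0,0,0,1],[0,0,0,0,0,0,1]]
  ]
}}

```text
clock: 7.63
tcp_pos: [0.6217, 0.0835, 0.0912]
orientation: [0.707, -0.0, 0.707, 0.0]
wrist_force: [-0.7, 0.5, -0.5]
finger_gap: 0.0812
```

{"name": "drive_tool", "arguments": {
  "plan": [
    [[0,0,0,0,0,0,1],[-1,0,0,0,0,0,1],[-2,0,0,0,0,0,1],[-2,0,0,0,0,0,1],[-2,0,0,0,0,0,1]]
  ]
}}

```text
clock: 8.05
tcp_pos: [0.6214, 0.0834, 0.1626]
orientation: [0.707, -0.0, 0.707, 0.0]
wrist_force: [0.2, -0.4, -0.3]
finger_gap: 0.0853
```

```bash
python3 -c "
from h import *
go([.4423,-.0774,.162])"
```

```text
tcp [0.6214 0.0834 0.1626] tool x [-0.  0. -1.] y [-0.  1.  0.] z [ 1.  0. -0.] t 8.05
shift cm [  0.06 -16.08 -17.92] J [0.005 0.44  0.063 1.194 0.    0.005]
```

Force +6.5 N on touchdown, so it is seated. Next is the small cup.

{"name": "drive_tool", "arguments": {
  "plan": [
    [[0,-1.5,-1.6,0,0,0,1],[0,-2.5,-2.7,0,0,0,1],[0,-2.7,-3,0,0,0,1],[0,-2.7,-3,0,0,0,1],[0,-2.7,-3,0,0,0,1]]
  ]
}}

```text
clock: 8.47
tcp_pos: [0.4874, -0.0384, 0.162]
orientation: [0.707, -0.001, 0.707, 0.0]
wrist_force: [0.5, -0.3, 0.7]
finger_gap: 0.085
```

{"name": "drive_tool", "arguments": {
  "plan": [
    [[0,-2,-2.6,0,0,0,1],[0,-1.5,-1.5,0,0,0,1],[0,-0.5,-0.5,0,0,0,1],[0,0,0,0,0,0,1],[0,0,0,0,0,0,1]]
  ]
}}

```text
clock: 8.88
tcp_pos: [0.4435, -0.0778, 0.1621]
orientation: [0.708, 0.0, 0.706, -0.0]
wrist_force: [-0.1, -0.9, 0.6]
finger_gap: 0.0853
```

```bash
cat >look2.py <<'E'
from h import *
s=env.get_state();im=env.read_camera('wrist')[:,:,::-1].copy()
go([.4423,-.0774,.06],s)
t=np.linspace(0,6.28,200)
for c,r,z in[((.4423,-.0774),.033,.048),((.4423,-.0774),.012,.095)]:
  P=[wproj([c[0]+r*np.cos(a),c[1]+r*np.sin(a),z],s) for a in t]
  cv2.polylines(im,[np.int32(P)],True,(0,0,255),1)
cv2.imwrite('pics/w3.png',im)
for n in("scene","top"):cv2.imwrite(f'pics/d_{n}.png',env.read_camera(n)[:,:,::-1])
E
python3 look2.py
```

```text
tcp [ 0.4435 -0.0778  0.1621] tool x [ 0.002 -0.    -1.   ] y [ 0.001  1.    -0.   ] z [ 1.    -0.001  0.002] t 8.88
shift cm [10.2   0.04 -0.14] J [-3.530e-01  1.080e-01 -3.880e-01  1.073e+00  1.000e-03 -3.520e-01]
```

View pics/w3.png

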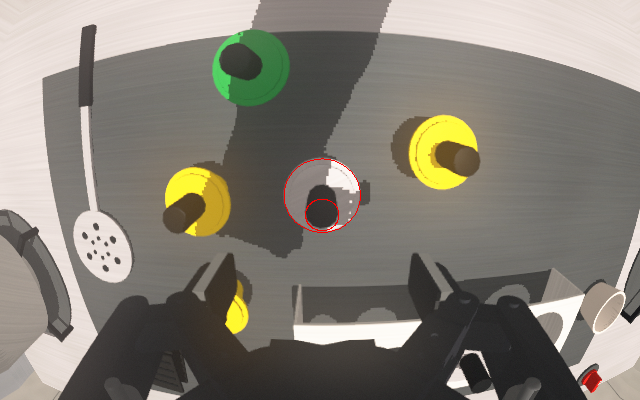

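View pics/d_scene.png

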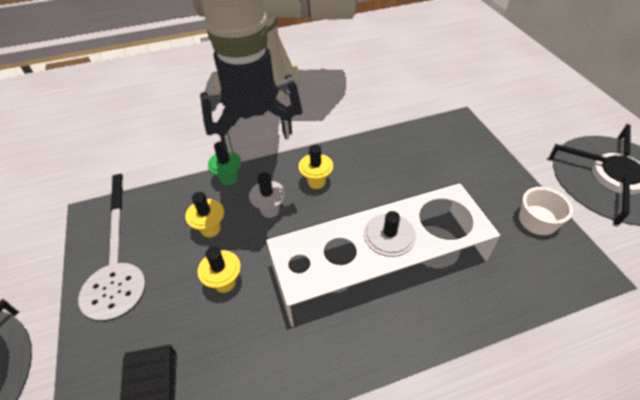

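The large cup hangs flat in the 72 mm hole, with its rim centred at scene (390,234). The drawn outline matches the small cup, so I'm descending.

{"name": "drive_tool", "arguments": {
  "plan": [
    [[2,0,-0.05,0,0,0,1],[2.5,0,0,0,0,0,1],[2.5,0,0,0,0,0,1],[2,0,0,0,0,0,1],[1,0,0,0,0,0,1]]
  ]
}}

```text
clock: 9.45
tcp_pos: [0.4413, -0.0762, 0.0587]
orientation: [0.706, -0.0, 0.708, 0.001]
wrist_force: [-0.2, -0.6, 1.2]
finger_gap: 0.0853
```

{"name": "drive_tool", "arguments": {
  "plan": [
    [[0,0,0,0,0,0,1],[0,0,0,0,0,0,1],[0,0,0,0,0,0,0],[0,0,0,0,0,0,0],[0,0,0,0,0,0,0]]
  ]
}}

```text
clock: 9.87
tcp_pos: [0.4431, -0.0778, 0.0622]
orientation: [0.708, -0.0, 0.706, 0.0]
wrist_force: [-0.6, -0.5, 0.2]
finger_gap: 0.0518
```

{"name": "drive_tool", "arguments": {
  "plan": [
    [[0,0,0,0,0,0,0],[0,0,0,0,0,0,0],[0,0,0,0,0,0,0],[0,0,0,0,0,0,0],[0,0,0,0,0,0,0]]
  ]
}}

```text
clock: 10.28
tcp_pos: [0.4426, -0.0779, 0.0619]
orientation: [0.708, -0.0, 0.707, -0.0]
wrist_force: [-0.7, -0.5, 6.1]
finger_gap: 0.0226
```

{"name": "drive_tool", "arguments": {
  "plan": [
    [[0,0,0,0,0,0,0],[0,0,0,0,0,0,0],[0,0,0,0,0,0,0],[0,0,0,0,0,0,0],[0,0,0,0,0,0,0]]
  ]
}}

```text
clock: 10.7
tcp_pos: [0.4426, -0.0779, 0.0619]
orientation: [0.708, -0.0, 0.707, -0.0]
wrist_force: [-1.0, 0.1, 5.4]
finger_gap: 0.0227
```

{"name": "drive_tool", "arguments": {
  "plan": [
    [[-1,0,0,0,0,0,0],[-2.5,0,0,0,0,0,0],[-2.5,0,0,0,0,0,0],[-2.5,0,0,0,0,0,0],[-2.5,0,0,0,0,0,0]]
  ]
}}

```text
clock: 11.12
tcp_pos: [0.4413, -0.0774, 0.1718]
orientation: [0.707, 0.0, 0.708, 0.0]
wrist_force: [-0.2, 0.3, -1.7]
finger_gap: 0.0227
```

{"name": "drive_tool", "arguments": {
  "plan": [
    [[0,0.8,1.5,0,0,0,0],[0,1.2,2.5,0,0,0,0],[0,1.2,3,0,0,0,0],[0,1.2,3,0,0,0,0],[0,1.2,3,0,0,0,0]]
  ]
}}

```text
clock: 11.53
tcp_pos: [0.5728, -0.0209, 0.1707]
orientation: [0.707, 0.0, 0.707, 0.0]
wrist_force: [0.3, -0.1, -2.3]
finger_gap: 0.0225
```

{"name": "drive_tool", "arguments": {
  "plan": [
    [[0,1,2.5,0,0,0,0],[0,0.7,1.4,0,0,0,0],[0,0.4,0.9,0,0,0,0],[0,0,0,0,0,0,0],[0,0,0,0,0,0,0]]
  ]
}}

```text
clock: 11.95
tcp_pos: [0.6195, -0.0004, 0.1701]
orientation: [0.706, -0.0, 0.708, 0.0]
wrist_force: [-0.3, 0.2, -2.0]
finger_gap: 0.0227
```

```bash
python3 look.py e .033 .621 -.0013 .027
```

```text
tcp [ 6.195e-01 -4.000e-04  1.701e-01] tool x [-0.002  0.    -1.   ] y [-0.001  1.     0.   ] z [ 1.     0.001 -0.002] t 11.95
shift cm [ 7.81 -0.09  0.17] J [-0.13   0.424  0.057  1.206 -0.    -0.131]
scene crop origin 960 664
top crop origin 908 235
```

View pics/e_scene.png

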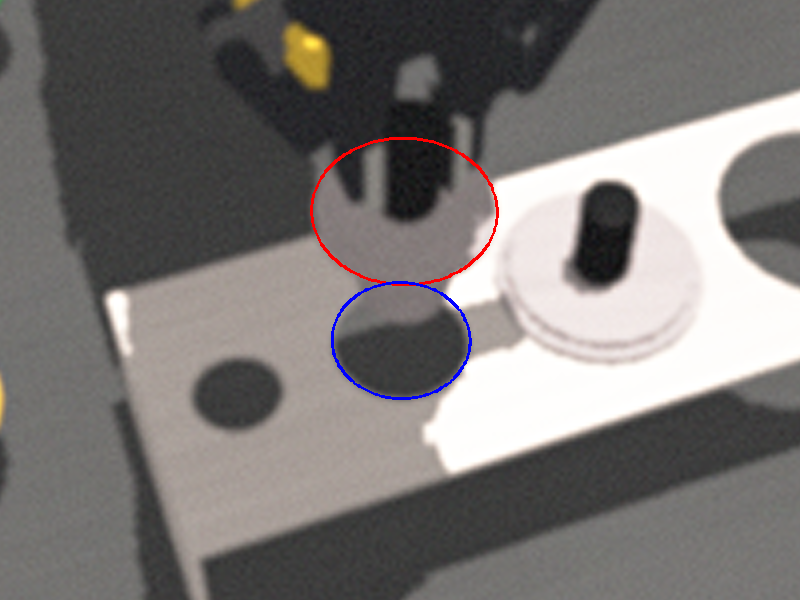

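{"name": "drive_tool", "arguments": {
  "plan": [
    [[1.5,-0.05,0.1,0,0,0,0],[1.5,0,0,0,0,0,0],[1,0,0,0,0,0,0],[1,0,0,0,0,0,0],[0,0,0,0,0,0,0]]
  ]
}}

```text
clock: 12.47
tcp_pos: [0.6192, -0.0012, 0.1191]
orientation: [0.706, 0.0, 0.708, 0.0]
wrist_force: [0.2, 0.4, -1.2]
finger_gap: 0.0227
```

{"name": "drive_tool", "arguments": {
  "plan": [
    [[0.5,0,0,0,0,0,0],[0.5,0,0,0,0,0,0],[0.4,0,0,0,0,0,0],[0.3,0,0,0,0,0,0],[0,0,0,0,0,0,0]]
  ]
}}

```text
clock: 12.88
tcp_pos: [0.6208, -0.001, 0.1037]
orientation: [0.707, -0.0, 0.707, 0.0]
wrist_force: [-0.1, -0.2, -1.4]
finger_gap: 0.0229
```

```bash
python3 look.py f .033 .621 -.0013 .027
```

```text
tcp [ 0.6208 -0.001   0.1037] tool x [-0.001  0.    -1.   ] y [-0.  1.  0.] z [ 1.     0.    -0.001] t 12.88
shift cm [ 1.17 -0.03  0.02] J [-0.131  0.464 -0.049  1.059  0.    -0.131]
scene crop origin 960 664
top crop origin 908 235
```

View pics/f_scene.png

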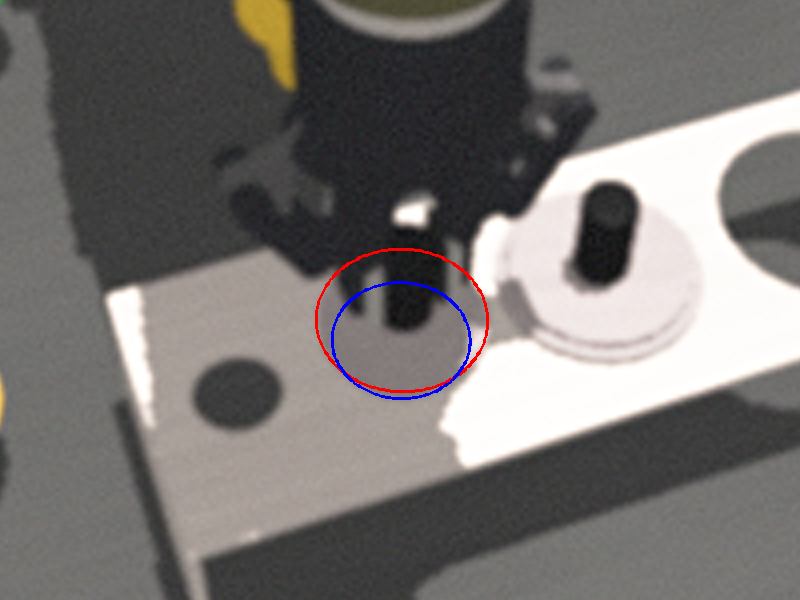

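Going in centred.

{"name": "drive_tool", "arguments": {
  "plan": [
    [[0.3,0,0,0,0,0,0],[0.3,0,0,0,0,0,0],[0.2,0,0,0,0,0,0],[0.1,0,0,0,0,0,0],[0,0,0,0,0,0,0]]
  ]
}}

```text
clock: 13.4
tcp_pos: [0.6209, -0.0011, 0.0949]
orientation: [0.707, -0.0, 0.707, 0.0]
wrist_force: [0.1, 0.5, -1.3]
finger_gap: 0.023
```

{"name": "drive_tool", "arguments": {
  "plan": [
    [[0.1,0,0,0,0,0,0],[0.1,0,0,0,0,0,0],[0.1,0,0,0,0,0,0],[0,0,0,0,0,0,0],[0,0,0,0,0,0,0]]
  ]
}}

```text
clock: 13.82
tcp_pos: [0.6211, -0.0011, 0.0923]
orientation: [0.707, -0.0, 0.707, 0.0]
wrist_force: [0.8, 1.0, -1.2]
finger_gap: 0.0227
```

{"name": "drive_tool", "arguments": {
  "plan": [
    [[0.1,0,0,0,0,0,0],[0.1,0,0,0,0,0,0],[0,0,0,0,0,0,0],[0,0,0,0,0,0,0],[0,0,0,0,0,0,0]]
  ]
}}

```text
clock: 14.23
tcp_pos: [0.6212, -0.0012, 0.0919]
orientation: [0.708, -0.0, 0.707, 0.0]
wrist_force: [-2.5, -0.1, 7.5]
finger_gap: 0.0228
```

{"name": "drive_tool", "arguments": {
  "plan": [
    [[0,0,0,0,0,0,0.6],[0,0,0,0,0,0,0.9],[0,0,0,0,0,0,0.9],[0,0,0,0,0,0,0.9],[0,0,0,0,0,0,0.9]]
  ]
}}

```text
clock: 14.65
tcp_pos: [0.6211, -0.0011, 0.0901]
orientation: [0.707, -0.0, 0.707, 0.0]
wrist_force: [-0.3, 0.2, 0.9]
finger_gap: 0.077
```

{"name": "drive_tool", "arguments": {
  "plan": [
    [[0,0,0,0,0,0,0.9],[-1,0,0,0,0,0,0.9],[-2,0,0,0,0,0,0.9],[-2,0,0,0,0,0,0.9],[-3,0,0,0,0,0,0.9]]
  ]
}}

```text
clock: 15.07
tcp_pos: [0.6198, -0.0009, 0.1697]
orientation: [0.706, 0.0, 0.708, 0.0]
wrist_force: [1.3, -0.2, -0.1]
finger_gap: 0.0769
```

{"name": "drive_tool", "arguments": {
  "plan": [
    [[0,0,-3,0,0,0,0.9],[0,0,-3,0,0,0,0.9],[0,0,-4,0,0,0,0.9],[0,0,-4,0,0,0,0.9],[0,0,-3,0,0,0,0.9]]
  ]
}}

```text
clock: 15.48
tcp_pos: [0.4481, -0.0008, 0.1707]
orientation: [0.707, -0.0, 0.707, 0.0]
wrist_force: [-1.2, 0.5, -0.4]
finger_gap: 0.0767
```

{"name": "drive_tool", "arguments": {
  "plan": [
    [[0,0,0,0,0,0,0.9],[0,0,0,0,0,0,0.9],[0,0,0,0,0,0,0.9],[0,0,0,0,0,0,0.9],[0,0,0,0,0,0,0.9]]
  ]
}}

```text
clock: 15.9
tcp_pos: [0.4526, -0.0014, 0.1706]
orientation: [0.707, -0.0, 0.707, 0.0]
wrist_force: [0.7, 0.6, 0.5]
finger_gap: 0.0768
```

```bash
python3 look.py g .033 .621 -.0013 .027; python3 - <<'E'
from h import *
for n in("scene","top"):
  im=cv2.imread(f'pics/g_{n}_raw.png');big=cv2.resize(im,None,fx=4,fy=4,interpolation=cv2.INTER_CUBIC)
  t=np.linspace(0,6.28,200)
  for c,r in(((.621,-.0013),.033),((.6207,.0837),.042)):
   for z,rr in((.078,r),(.125,.012)):
    P=[4*proj(n,np.array([c[0]+rr*np.cos(a),c[1]+rr*np.sin(a),z]))+1.5 for a in t]
    cv2.polylines(big,[np.int32(P)],True,(0,0,255),1)
  x0,y0=(1100,600) if n=="scene" else(750,300)
  cv2.imwrite(f'pics/h_{n}.png',big[y0:y0+600,x0:x0+800])
E
```

```text
tcp [ 0.4526 -0.0014  0.1706] tool x [ 0.001 -0.    -1.   ] y [-0.  1. -0.] z [1.    0.    0.001] t 15.9
shift cm [ 7.87 -0.   16.84] J [-0.181  0.107 -0.367  1.096  0.    -0.181]
scene crop origin 960 664
top crop origin 908 235
```

View pics/h_scene.png

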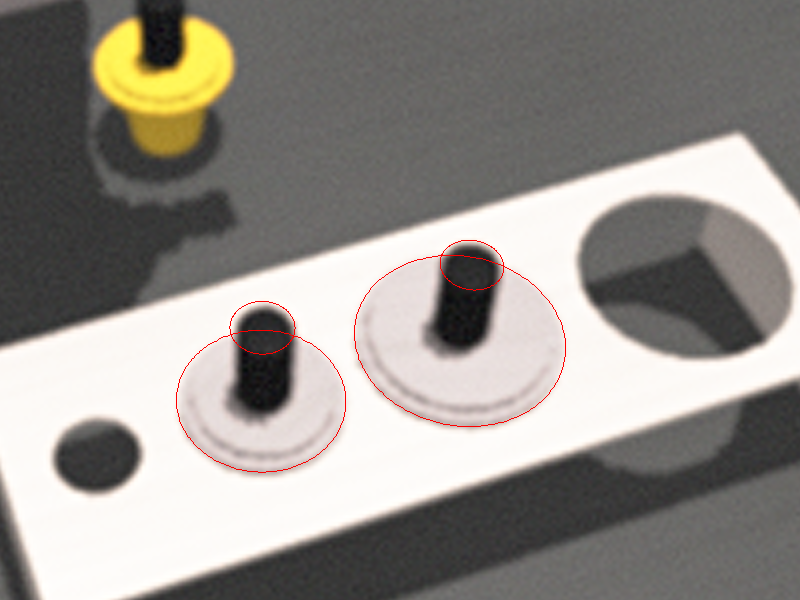

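View pics/h_top.png

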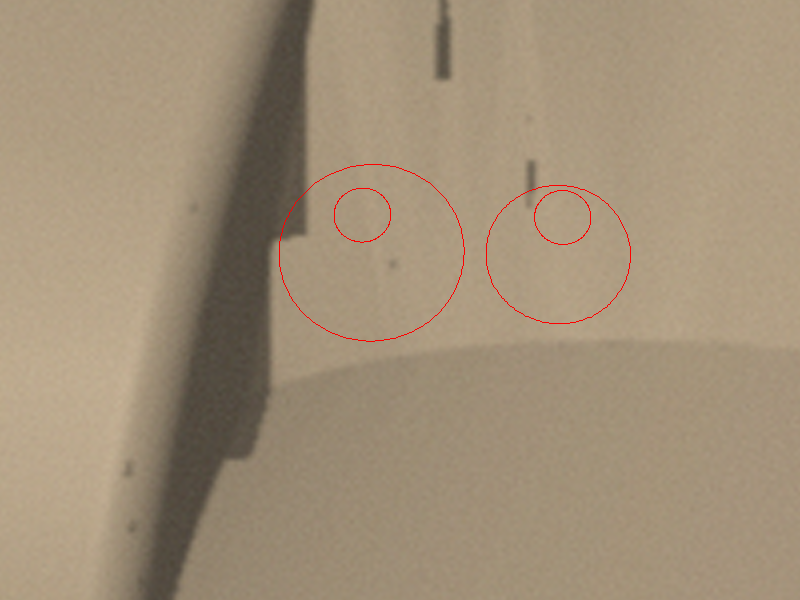

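In the scene view both rims match the seated outlines at plate height, with both knobs upright. In the crop the centres are at (262,400) and (460,340). The arm blocks the top view. The gripper is clear of everything, so I'm handing in.

```bash
python3 -c "
from workcell import env
print(env.get_state()['clock'],env.hand_in())"
```

```text
the job is handed in; nothing more can be done
16.0 None
```

Both steel cups are hanging in the rack, the large one in the 72 mm hole and the small one in the 54 mm hole. I gripped each by its knob, lowered it until it touched down (about 7 N), then let go. I backed the arm away and handed in at 16 s; no verdict was given.

- **Final check:** in the last scene-camera picture both rims lie on the outlines expected for a cup seated flat and centred in its hole, to within about 1–2 mm. Both knobs look upright, and the gripper was about 17 cm away from the rack.
- **Not confirmed:** the arm blocked the top camera at the end, so the final check rests on the scene view alone. Earlier, the two cameras disagreed by 1–2 mm on the hole positions, so I used their average.

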